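# Spring a pump shaft sleeve into its inspection holder

### The arm

A 6-joint arm with a two-finger parallel gripper is mounted at the origin on the work surface. World frame = base frame: x ahead of the robot, y to its left, z up, the work surface at z = 0. Lengths are in m, angles in rad, forces in N, time in s.
With the tool pointing down it reaches from about 0.35 to 0.85 m from the base axis. Payload 8.1 kg.
Tool frame: the origin (TCP) lies at the very end of the fingers, on their centre line; the grasp point (between the pads) lies 19 mm behind it; z points along the fingers, y is the line along which they close (so a half turn about z gives the same grasp; the last joint's range is limited). The gripper opens to 93 mm and grips with 3 to 60 N. Pads are 15 mm wide; open, the fingers measure 128 mm over their backs; the gripper's body (75 mm by 188 mm) begins 65 mm behind the grasp point.
Start: joints at [-1.41, 0.13, 1.488, -0, 1.523, -0.085], TCP at [0.146, -0.582, 0.191] pointing down, gripper open.
Joint ranges: [-2.96, 2.96], [-0.89, 2.26], [0.02, 2.5], [-1.34, 4.48], [0, 2.73], [-2.66, 2.66]. Speed limits (rad/s): [2.39, 2.39, 2.79, 3.14, 3.14, 3.14].

### API

Orientations are given as a rotation vector (axis times angle).
In Python, from station import ctrl gives the robot as it stands.
- The arm moves only by the tool drive_tool, never from a script. Its argument "steps" is text: rows parted by semicolons, each of 7 numbers parted by spaces: the shift along the tool's x, y, z each as a share of 0.25 m, from -1 to 1, then the turn, a rotation vector about the tool's x, y, z each as a share of 2 rad, from -1 to 1, then the gripper command: -1 is shut, 1 is fully open, values between are in proportion. A call has 1 to 20 rows; each row is the pose to reach, as a shift and turn from the pose commanded when the call began, along the tool's axes at that moment; what a row does not reach only later rows make up. A row lasts 1/10 s, in which the tool goes at most 50 mm and 8.59 degrees, less where a joint would pass 70% of its speed; a pose out of reach is approached as far as the arm can. A call with a number of a shift or a turn outside -1 to 1 is refused whole. A call with a gripper value outside its range is refused whole. The fingers move at their own pace and stop on an object; "force" is the grip in N (left out, the last holds). Time passes only in rows, so rows that repeat a pose let the fingers close. It gives the time, the measured TCP pose, the force, the opening and the grip force at its end, in the units of the state.
- ctrl.sense(): the state, without advancing time (a new reading comes with each control period).
- ctrl.read_camera(name): name is "scene" or "side" or "wrist"; returns a dict with "color" (384x512x3 uint8, red, green, blue), "K" (3x3 intrinsics, pixels), "distortion" ([k1, k2, p1, p2, k3] as OpenCV has them; the pictures are not rectified), "cam_to_world" (4x4, takes a point from camera to world coordinates). Camera axes: x right, y up, looking along -z (the intrinsics and any distortion apply to the point x, -y, -z); pixel columns grow to the right and rows downward; lengths in m; the calibration is good to about 2 mm. A picture is of the moment at which its call begins. There is no depth.
- ctrl.sign_off(): hands the job in; it is judged then, once.
The state is a dict: "time": time; "joint_positions": joint angles; "qd": joint speeds; "joint_efforts": joint torques, N m; "tool_pos": TCP position; "ee_rot": TCP orientation; "wrist_force": force on the tool from outside, world axes, zero at the start; "torque": the same for the moment, N m; "width": finger opening in m; "grip_force": force on a finger pad.
Only numpy, scipy, OpenCV 4.12 (cv2) and the standard library are available. Lean on these libraries where they do the work, as an engineer would, in place of code of your own. Each camera call takes 0.05 s, during which the arm holds its last target. There are 200 camera calls.

### The job

Take the long steel shaft sleeve off its vee rest and load it in the spring-loaded inspection holder: push one end in under the hood against the spring plunger, then, with the spring held back, tip the other end down behind the fixed stop and let the spring ease it back, so that the sleeve lies fully down in both vees, gripped between plunger and stop. Be gentle: do not drive the plunger onto its hard stop, force the sleeve against the holder or let it snap back, leave the other parts where they are, and let go at the end.

Things in the scene. Friction and masses are not known exactly. Their poses are not given: they have to be found in the camera images.
- sleeve: the long shaft sleeve to load: plain steel cylinder, 28 mm diameter, 120 mm long, about 0.28 kg, both ends alike (flat, with a dark bore that is not open). Origin at its middle on its axis; x along its axis. It lies level in the vee rest at the start, parallel to the rest's x, its axis 42 mm above the table.
- rest: fixed vee rest: 130 x 50 mm base plate 8 mm thick, two small steel vee blocks at x = +45 and -45 mm, each 18 mm long (in x); open between them. Origin under its middle on the table, x along the sleeve it carries, z up.
- bed: fixed dark bedplate 260 (x) x 90 (y) x 12 mm; origin under its middle on the table, x along its length, z up. The aluminium holder on it is clamped anywhere within 15 mm either way along x: its offset s (-15 to +15 mm, the same for all its parts) is NOT in the pose: feel or see it. The loaded sleeve's axis is y = 0, z = 50 mm, its middle x = s. Contact force of sleeve on holder, all contacts added: over 20 N while its middle is above z = 57, or 40 N ever, is too much.
- stop_end (a point): nominal point (s = 0) on the sleeve axis at the fixed stop, bed x = -60, z = 50 mm. Real stop: inner face at x = s-60, 8 mm thick, 26 mm wide, top at z = 50. A 45-degree vee runs from s-60 to s-42, another from s+44 to s+64; upper edges z = 46, 31 mm apart. Between the vees nothing stands above the bedplate.
- spring_end (a point): nominal point (s = 0) of the plunger's free nose, bed x = +54, z = 50 mm. Real: s+54. The round-nosed steel plunger, 14 mm diameter, pushes toward -x with 3 N preload plus 1.2 N per mm; hard stop after 9 mm (14 N). Loaded, it is pressed in 6 mm; to tip the other end in past the stop takes 7 to 9 mm, sleeve nose-down about 0.25 rad at first.
- hood (a point): nominal point (s = 0) at the middle of the hood's front lower edge, bed x = +44, z = 75 mm. The hood covers the plunger from x = s+44 to s+68: underside z = 75, top z = 81, side cheeks' inner faces at y = +20 and -20 mm; behind it the spring housing, s+68 to s+98, 52 mm wide, top z = 81.
- short_sleeve: bystander: a like sleeve only 70 mm long, standing on end; origin under its centre
- gland: bystander: dark flanged gland, flange 110 mm across, 45 mm high; origin under its centre
- seal_ring: bystander: steel ring 64 mm across, 18 mm high; origin under its centre
- gasket: bystander: flat pale ring 72 mm across, 4 mm thick; origin under its centre
- face_ring: bystander: dark ring 76 mm across, 26 mm high; origin under its centre
Not all that is in view belongs to the job. What is shaped like the rest but purple is not meant. What is shaped like the sleeve but green is not meant.

How it is judged:
By the outcome, as a careful person would: the job done as asked, in the order asked, and still so for the second after the job is handed in, with the robot touching nothing.
It also fails if it takes over 54 s, if anything falls off the work surface, if the arm or the gripper's body presses on something with over 40 N, if the wrist force passes 120 N, or if a joint passes its speed limit or range.

## Working session

There is one attempt and no reset: what is moved stays moved. The work goes in short steps, Python scripts to look and compute and a tool call to move; the robot and the scene stay as the last step left them, time stands still between calls to the robot, and variables do not carry over. Pictures are saved under pics/ and viewed, at most 10 in all, crops included, and the job is handed in when it is done.

Besides the shell and the picture viewer there is one more tool, called after "Call:" as name(argument=value, ...) on one line, values as JSON. drive_tool: Moves the arm, as the interface text tells. Shift numbers are shares of 0.25 m and turn numbers shares of 2 rad, none past 1 either way. Its arguments: {"type":"object","properties":{"steps":{"type":"string"},"force":{"type":"number"}},"required":["steps"]}

```bash
mkdir -p pics; cat > h.py <<'E'
import numpy as np, cv2, pickle
from scipy.spatial.transform import Rotation as R
def grab(ctrl,n,tag):
    d=ctrl.read_camera(n); pickle.dump(d,open(f'pics/{tag}.pkl','wb')); cv2.imwrite(f'pics/{tag}.png',d['color'][:,:,::-1]); return d
def load(tag): return pickle.load(open(f'pics/{tag}.pkl','rb'))
def rays(d,px):
    u=cv2.undistortPoints(np.array(px,float).reshape(-1,1,2),np.array(d['K']),np.array(d['distortion'])).reshape(-1,2)
    M=np.array(d['cam_to_world']); v=np.c_[u[:,0],-u[:,1],-np.ones(len(u))]@M[:3,:3].T
    return M[:3,3],v/np.linalg.norm(v,axis=1)[:,None]
def onz(d,px,z):
    o,v=rays(d,px); return o+v*((z-o[2])/v[:,2])[:,None]
def proj(d,P):
    M=np.array(d['cam_to_world']); c=(np.atleast_2d(P)-M[:3,3])@M[:3,:3]
    c=c*[1,-1,-1]; return cv2.projectPoints(c.reshape(-1,1,3),np.zeros(3),np.zeros(3),np.array(d['K']),np.array(d['distortion']))[0].reshape(-1,2)
def tri(*obs):  # (d,px)
    A=np.zeros((3,3));b=np.zeros(3)
    for d,p in obs:
        o,v=rays(d,[p]);Q=np.eye(3)-np.outer(v[0],v[0]);A+=Q;b+=Q@o
    x=np.linalg.solve(A,b)
    return x
E
python3 - <<'E'
from h import *
from station import ctrl
for n in('scene','side','wrist'):
    d=grab(ctrl,n,n+'0'); print(n,d['cam_to_world'][:3,3].round(3),(-d['cam_to_world'][:3,2]).round(2),d['K'][0,0])
a,b=[cv2.imread(f'pics/{n}0.png') for n in('scene','side')]
cv2.imwrite('pics/both.png',cv2.resize(np.vstack([a,b]),None,fx=.78,fy=.78))
E
```

```text
scene [ 1.3   -0.664  0.962] [-0.6   0.47 -0.65] 478.14471144053203
side [0.472 0.787 0.714] [ 0.05 -0.78 -0.62] 408.51914998192075
wrist [ 0.222 -0.563  0.385] [-0.27 -0.07 -0.96] 308.3139769732592
```

View pics/scene0.png

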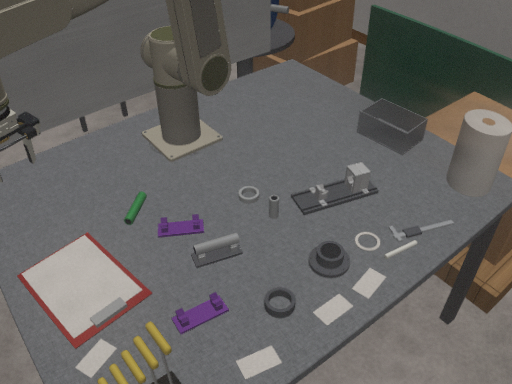

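View pics/side0.png

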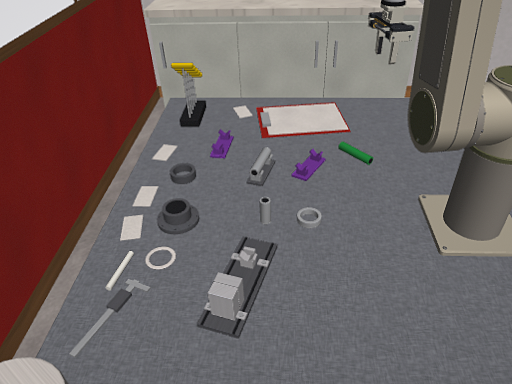

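The scene view shows the steel sleeve on its grey rest at (217,245), the bed at (335,192), purple rests at (181,228) and (200,312), a green sleeve at (135,207), and the short sleeve standing at (274,206). In the side view the sleeve is at (261,162) and the bed at (238,285). Candidates for the sleeve are the grey one at (217,243), the green one at (135,207) and the short one at (274,206). The grey one fits: it is steel, long and lies on the grey rest. I'll confirm this in an enlarged crop.

```bash
python3 - <<'E'
from h import *
a,b=[cv2.imread(f'pics/{n}0.png') for n in('scene','side')]
def c(im,x,y,w,h): return cv2.resize(im[y:y+h,x:x+w],(400,300),interpolation=cv2.INTER_CUBIC)
m=np.vstack([np.hstack([c(a,180,220,80,60),c(a,285,145,100,75)]),np.hstack([c(b,225,135,80,60),c(b,170,230,140,105)])])
cv2.imwrite('pics/crop.png',m)
E
```

```text
(no output)
```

View pics/crop.png

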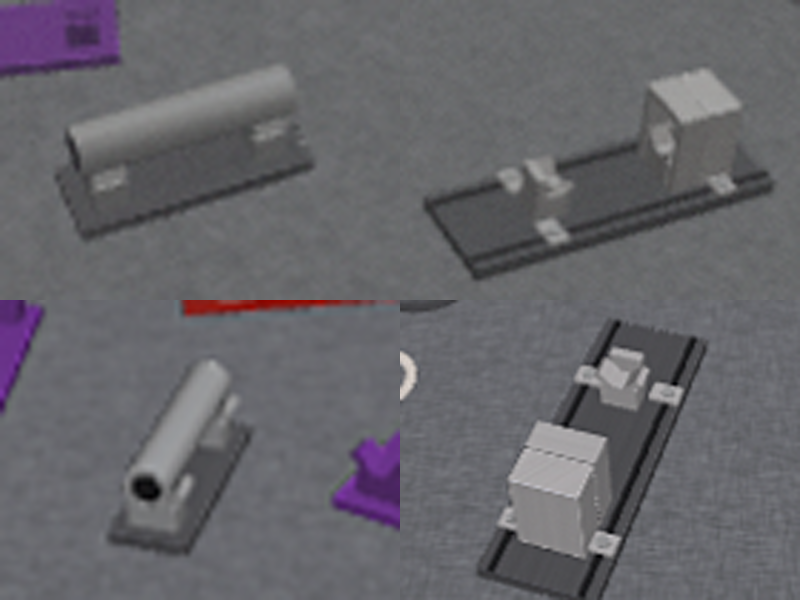

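The crop confirms it: a grey steel sleeve with a dark bore, lying on the grey rest. The bed's housing and hood end is toward +y, and the stop end is the far one in the side view.

```bash
python3 - <<'E'
from h import *
a,b,w=load('scene0'),load('side0'),load('wrist0')
print('bed side corners z12',onz(b,[(244.2,237),(277.1,244.7),(198.7,325.2),(238.5,333)],.012).round(4).tolist())
print('bed scene z12',onz(a,[(291.3,195.8),(303.8,213),(377.5,188)],.012).round(4).tolist())
# sleeve: scene end-centres ; crop scale .2
sc=lambda x,y:(180+x*.2,220+y*.2); sd=lambda x,y:(225+x*.2,135+(y-300)*.2)
P=tri((a,sc(285,85)),(b,sd(143,487))); print('bore end',P.round(4))
print('left end scene on z42',onz(a,[sc(80,150)],.042).round(4), onz(a,[sc(285,88)],.042).round(4),onz(b,[sd(148,487)],.042).round(4))
print('rest corners scene z8',onz(a,[sc(85,232),sc(312,160),sc(57,172)],.008).round(4).tolist())
print('rest corners side z8',onz(b,[sd(112,535),sd(188,548),sd(250,428)],.008).round(4).tolist())
print(w['cam_to_world'].round(3).tolist(), w['K'])
from station import ctrl
s=ctrl.sense();print(s['tool_pos'],s['ee_rot'],R.from_rotvec(s['ee_rot']).as_matrix().round(3))
E
```

```text
bed side corners z12 [[0.5707, 0.0697, 0.012], [0.4895, 0.0939, 0.012], [0.6399, 0.3215, 0.012], [0.559, 0.3361, 0.012]]
bed scene z12 [[0.5002, 0.0869, 0.012], [0.5804, 0.0652, 0.012], [0.6397, 0.3226, 0.012]]
bore end [ 0.5623 -0.1613  0.0425]
left end scene on z42 [[ 0.534  -0.2732  0.042 ]] [[ 0.5638 -0.1624  0.042 ]] [[ 0.5593 -0.1622  0.042 ]]
rest corners scene z8 [[0.5564, -0.2882, 0.008], [0.5889, -0.1642, 0.008], [0.5116, -0.2772, 0.008]]
rest corners side z8 [[0.5815, -0.1617, 0.008], [0.5367, -0.15, 0.008], [0.5044, -0.2747, 0.008]]
[[0.244, 0.93, 0.274, 0.222], [-0.97, 0.234, 0.067, -0.563], [-0.002, -0.282, 0.959, 0.385], [0.0, 0.0, 0.0, 1.0]] [[308.31397697   0.         260.43559016]
 [  0.         308.31397697 191.86871897]
 [  0.           0.           1.        ]]
[ 0.14594712 -0.58147353  0.18983989] [-3.11647615e+00 -3.84958397e-01  1.07780004e-04] [[ 0.97   0.243 -0.   ]
 [ 0.243 -0.97   0.001]
 [ 0.    -0.001 -1.   ]]
```

Call:
drive_tool(steps="0.96 -0.5 0 0 0 -0.25 1;0.96 -0.5 0 0 0 -0.25 1;0.96 -0.5 0 0 0 -0.25 1;0.96 -0.5 0 0 0 -0.25 1;0.96 -0.5 0 0 0 -0.25 1;0.96 -0.5 0 0 0 -0.25 1;0.96 -0.5 0 0 0 -0.25 1")

```text
time: 0.85
tool_pos: [0.3504, -0.4001, 0.1905]
ee_rot: [-2.923, -1.15, -0.001]
wrist_force: [0.3, -1.5, 0.3]
width: 0.0929
grip_force: 0.0
```

```bash
cat >> h.py <<'E'
def yawR(yaw,pitch=0):
    # tool x at world yaw, tool z down; pitch>0 = tool-x end of the part down
    return R.from_euler('z',yaw)*R.from_euler('y',pitch)*R.from_matrix(np.diag([1.,-1,-1]))
def row(s,pos,Rt):
    R0=R.from_rotvec(s['ee_rot']); d=R0.inv().apply(np.array(pos)-s['tool_pos']); t=(R0.inv()*Rt).as_rotvec()
    return np.r_[d/.25,t/2].round(4)
E
python3 - <<'E'
from h import *
from station import ctrl
s=ctrl.sense();print(s['time'],s['tool_pos'],s['ee_rot'])
print(row(s,[.549,-.218,.16],yawR(1.309)))
E
```

```text
0.85 [ 0.35042129 -0.40005842  0.19046422] [-2.92284646e+00 -1.15026396e+00 -9.10896069e-04]
[ 1.0775e+00  8.5000e-03  1.2270e-01 -0.0000e+00 -4.0000e-04 -2.7960e-01]
```

Call:
drive_tool(steps="0.98 0.01 0.12 0 0 -0.28 1;0.98 0.01 0.12 0 0 -0.28 1;0.98 0.01 0.12 0 0 -0.28 1;0.98 0.01 0.12 0 0 -0.28 1;0.98 0.01 0.12 0 0 -0.28 1;0.98 0.01 0.12 0 0 -0.28 1;0.98 0.01 0.12 0 0 -0.28 1;0.98 0.01 0.12 0 0 -0.28 1")

```text
time: 1.65
tool_pos: [0.5292, -0.2393, 0.1605]
ee_rot: [-2.497, -1.907, 0.001]
wrist_force: [0.9, -0.5, 0.6]
width: 0.0928
grip_force: 0.0
```

```bash
python3 - <<'E'
from h import *
from station import ctrl
s=ctrl.sense();print(s['time'],s['tool_pos'],s['ee_rot'],s['wrist_force'])
d=grab(ctrl,'wrist','w1')
print(proj(d,[[.549,-.218,.042],[.567,.204,.012]]))
cv2.imwrite('pics/w1v.png',cv2.resize(d['color'][:,:,::-1],(800,600)))
E
```

```text
1.65 [ 0.52917218 -0.23928152  0.16053268] [-2.49658199e+00 -1.90685232e+00  1.19351058e-03] [ 0.86093298 -0.47000887  0.6466512 ]
[[ 273.51482194  154.63837611]
 [ 181.0178459  -246.22659034]]
```

View pics/w1v.png

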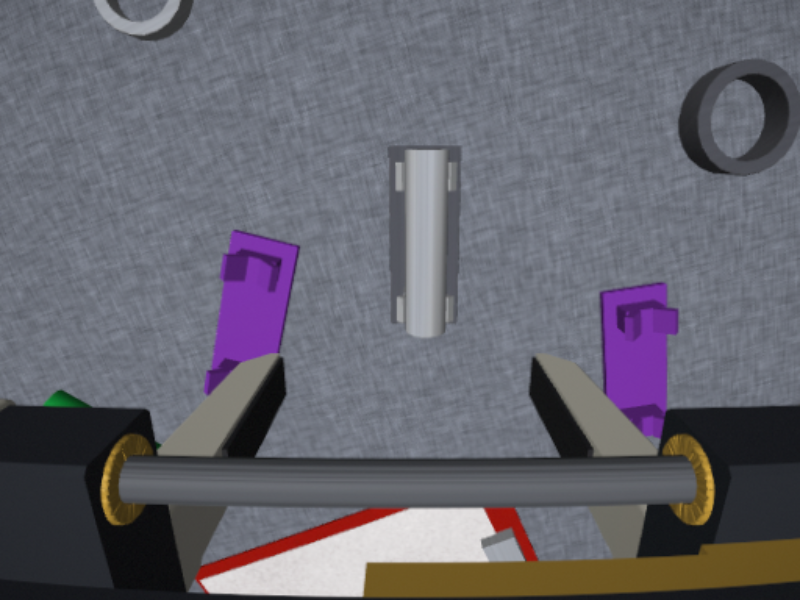

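The wrist view shows the sleeve on its rest, from (425,150) to (425,335) in the 800-wide picture, nearly parallel to the fingers' plane. Now I'll mask it and measure the axis.

```bash
cat >> h.py <<'E'
def sleeve_edges(d,x0,x1,y0,y1,thr=None):
    g=cv2.GaussianBlur(cv2.cvtColor(d['color'],cv2.COLOR_RGB2GRAY),(3,3),0).astype(float)
    out=[]
    for y in range(y0,y1):
        gx=np.gradient(g[y,x0:x1]); out.append((y,x0+gx.argmax(),x0+gx.argmin()))
    return out
E
python3 - <<'E'
from h import *
d=load('w1')
g=cv2.cvtColor(d['color'],cv2.COLOR_RGB2GRAY)
for y in (92,94,95,96,97,98,100,110,130,150,170,200,210,212,214,216,218): print(y,g[y,244:302:2])
print('col',g[88:104,272],g[205:222,272])
E
```

```text
92 [106 109 107 113 117 117 119 120 116 108 110 118 117 123 118 130 118 116
 115 117 120 125 114 123 122 132 123 120 110]
94 [112 110  90  86  85  84  86  87  86  83  83  83  84  85  84  83  85  82
  82  84  85  87  86  85  85  92 127 129 124]
95 [110 115  83  85  84  83  87  87 100 107  97  97  85  88  90  89  88  84
  78  94 104  90  85  85  84  91 135 131 123]
96 [116 112  90  85  85  84  86  88 135 161 172 168 171 172 173 175 178 166
 156 147 125  94  84  85  84  89 129 126 122]
97 [114 119  93  85  86  83  87  88 134 161 174 171 173 174 175 177 181 167
 157 148 126  91  85  85  85  88 126 130 123]
98 [118 119  95  85  85  83  87  89 135 161 174 170 172 173 174 178 179 167
 157 148 125  91  85  85  85  89 133 128 126]
100 [123 114  90  86  85  84  87  88 135 162 173 171 172 173 175 178 180 167
 157 147 124  89  85  85  85  89 130 132 131]
110 [125 118 116  86  87 161 161 122 135 162 173 171 171 172 174 177 179 165
 156 145 119 100 146 119  98  90 129 117 112]
130 [119 116 115  86  87  84  87  91 137 163 174 170 170 171 172 176 178 160
 150 140 110  84  85  88  86 100 115 117 125]
[... 424 characters left out ...]
69 173 171 175 164 142
 130 108  81 121 129 124 123 120 119 121 122]
212 [112 121 124 124 117 120 116 126 139 161 175 169 168 174 170 175 164 141
 129 108  88 124 126 115 109 116 116 122 119]
214 [109 110 108 118 125 129 122 126 117 126 162 168 171 174 171 175 163 142
 124 111 116 115 112 114 114 119 120 126 116]
216 [120 121 118 116 118 118 112 121 122 120 123 129 131 136 133 132 122 109
 111 110 112 122 118 116 118 110 112 121 115]
218 [119 122 113 119 123 127 129 136 129 128 121 124 128 119 112 117 115 112
 115 112 111 117 116 108 109 115 118 118 113]
col [121 121 120 126 118  93  84  90 173 175 174 175 175 176 175 174] [171 171 171 171 171 171 171 170 171 171 162 133 114 112 115 118 115]
```

```bash
python3 - <<'E'
from h import *
d=load('w1')
L=np.array([(259.2,100),(259.0,150),(258.6,200)]);Rr=np.array([(285,100),(284.2,150),(283.4,200)])
o,l=rays(d,L);o,r=rays(d,Rr);m=l+r
P=o+m*((.042-o[2])/m[:,2])[:,None];print(P.round(4)); v=P[2]-P[0];print('yaw',np.arctan2(-v[1],-v[0]))
ang=np.arccos((l*r).sum(1))/2;print('height from width', [ (o-.014/np.sin(a)*mm/np.linalg.norm(mm)*-1)[2].round(4) for a,mm in zip(ang,m)])
print('ends',onz(d,[(272,95.4)],.054),onz(d,[(271,215.3)],.042))
print('plate', onz(d,[(247.3,100),(246.9,150),(295,100),(294,150)],.008).round(4).tolist())
E
```

```text
[[ 0.5613 -0.1652  0.042 ]
 [ 0.5483 -0.2129  0.042 ]
 [ 0.5341 -0.2646  0.042 ]]
yaw 1.3036970624104502
height from width [np.float64(0.008), np.float64(0.0139), np.float64(0.024)]
ends [[ 0.56184348 -0.1611066   0.054     ]] [[ 0.52970971 -0.28148864  0.042     ]]
plate [[0.5366, -0.1584, 0.008], [0.5212, -0.2109, 0.008], [0.5866, -0.1719, 0.008], [0.5726, -0.2249, 0.008]]
```

```bash
python3 - <<'E'
from h import *
from station import ctrl
s=ctrl.sense();print(s['tool_pos'],s['ee_rot'])
print(row(s,[.5465,-.2188,.09],yawR(1.304)),row(s,[.5465,-.2188,.023],yawR(1.304)))
E
```

```text
[ 0.52914403 -0.23948803  0.16073544] [ 2.49710183e+00  1.90593445e+00 -7.48382187e-04]
[ 9.830e-02  4.520e-02  2.829e-01 -0.000e+00  3.000e-04 -1.000e-04] [ 9.840e-02  4.520e-02  5.509e-01 -0.000e+00  3.000e-04 -1.000e-04]
```

Call:
drive_tool(steps="0.098 0.045 0.28 0 0 0 1;0.098 0.045 0.28 0 0 0 1;0.098 0.045 0.28 0 0 0 1;0.098 0.045 0.28 0 0 0 1")

```text
time: 2.1
tool_pos: [0.5466, -0.2184, 0.0912]
ee_rot: [-2.496, -1.907, 0.001]
wrist_force: [0.1, 0.6, 0.6]
width: 0.0932
grip_force: 0.0
```

```bash
python3 - <<'E'
from h import *
from station import ctrl
s=ctrl.sense();print(s['tool_pos'],s['ee_rot'],s['wrist_force'])
d=grab(ctrl,'wrist','w2'); g=cv2.cvtColor(d['color'],cv2.COLOR_RGB2GRAY)
print(proj(d,[[.5618,-.1611,.042],[.5465,-.2188,.042],[.5307,-.2767,.042],[.5618,-.1611,.056]]).round(1))
for y in (150,180,210,240,260): print(y,g[y,220:300:2])
print(list(enumerate(g[100:150,260],100)))
E
```

```text
[ 0.54657123 -0.21840336  0.09118144] [-2.49647403e+00 -1.90679840e+00  8.47386155e-04] [0.14866169 0.62011021 0.6187276 ]
[[259.8 126.9]
 [260.3 199.8]
 [260.3 263.9]
 [259.8 128.5]]
150 [116 124 133 135 126 117 112  89  88 162 162 138 111 144 165 174 174 172
 168 175 171 175 178 175 162 154 148 133 108  91 160 117 118  85  80 118
 132 146 136 122]
180 [118 123 116 118 111 114 115  97  86  87  85  86  82 141 161 172 175 171
 166 172 171 174 176 171 157 150 142 124  98  73  85  86  88  87  82 117
 123 128 126 121]
210 [120 115 115 115 121 107 118 119  84  86  86  86  87 138 159 170 175 169
 164 170 172 171 176 167 153 144 135 115  90  79  86  86  88  84 109 111
 119 119 120 115]
240 [114 113 113 116 107 111 117 116  94  86 160 161 124 138 155 166 174 168
 165 170 172 172 174 165 149 138 127 107  82 160 116 118  88  82 111 112
 112 122 116 118]
260 [129 126 114 107 116 107 109 104 109 119 124 131 121 118 153 165 173 168
 167 170 171 171 174 163 146 135 124 103  79 111 109 108 113 114 111 118
 119 126 113 117]
[(100, np.uint8(101)), (101, np.uint8(106)), (102, np.uint8(112)), (103, np.
[... 316 characters left out ...]
6)), (118, np.uint8(112)), (119, np.uint8(101)), (120, np.uint8(71)), (121, np.uint8(82)), (122, np.uint8(83)), (123, np.uint8(84)), (124, np.uint8(84)), (125, np.uint8(64)), (126, np.uint8(16)), (127, np.uint8(48)), (128, np.uint8(125)), (129, np.uint8(170)), (130, np.uint8(172)), (131, np.uint8(172)), (132, np.uint8(172)), (133, np.uint8(172)), (134, np.uint8(172)), (135, np.uint8(173)), (136, np.uint8(173)), (137, np.uint8(172)), (138, np.uint8(172)), (139, np.uint8(172)), (140, np.uint8(173)), (141, np.uint8(173)), (142, np.uint8(172)), (143, np.uint8(173)), (144, np.uint8(172)), (145, np.uint8(173)), (146, np.uint8(172)), (147, np.uint8(172)), (148, np.uint8(172)), (149, np.uint8(172))]
```

```bash
python3 - <<'E'
from h import *
from station import ctrl
d1,d2=load('w1'),load('w2')
print('top end point',tri((d1,(272,95.4)),(d2,(261,128.3))).round(4))
L=np.array([(245.2,180),(245.2,240)]);Rr=np.array([(277,180),(276,240)])
o,l=rays(d2,L);o,r=rays(d2,Rr);m=l+r
P=o+m*((.042-o[2])/m[:,2])[:,None];print(P.round(4),np.arctan2(*(P[0]-P[1])[[1,0]]))
s=ctrl.sense();print(row(s,[.547,-.2188,.023],yawR(1.304)))
E
```

```text
top end point [ 0.5623 -0.1613  0.0519]
[[ 0.5516 -0.2026  0.042 ]
 [ 0.5371 -0.2542  0.042 ]] 1.2976874608216535
[-2.000e-04 -2.600e-03  2.778e-01  1.000e-03  4.000e-04  3.000e-04]
```

Call:
drive_tool(steps="0 -0.003 0.14 0 0 0 1;0 -0.003 0.2 0 0 0 1;0 -0.003 0.24 0 0 0 1;0 -0.003 0.275 0 0 0 1;0 -0.003 0.275 0 0 0 1;0 -0.003 0.275 0 0 0 -0.2;0 -0.003 0.275 0 0 0 -0.2;0 -0.003 0.275 0 0 0 -0.3;0 -0.003 0.275 0 0 0 -0.4;0 -0.003 0.275 0 0 0 -0.5;0 -0.003 0.275 0 0 0 -0.6;0 -0.003 0.275 0 0 0 -0.8;0 -0.003 0.275 0 0 0 -1;0 -0.003 0.275 0 0 0 -1", force=15)

```text
time: 3.55
tool_pos: [0.5466, -0.217, 0.0218]
ee_rot: [-2.495, -1.908, 0.0]
wrist_force: [0.3, 0.3, 0.2]
width: 0.0257
grip_force: 0.1
```

Call:
drive_tool(steps="0 0 0 0 0 0 -1;0 0 0 0 0 0 -1;0 0 0 0 0 0 -1", force=55)

```text
time: 3.85
tool_pos: [0.5487, -0.2181, 0.0274]
ee_rot: [2.492, 1.906, 0.003]
wrist_force: [-12.3, 7.3, 37.1]
width: 0.003
grip_force: 20.1
```

```bash
python3 - <<'E'
from h import *
from station import ctrl
s=ctrl.sense();print(s['tool_pos'],s['wrist_force'],s['width'],s['grip_force'])
d=grab(ctrl,'wrist','w3');cv2.imwrite('pics/w3v.png',d['color'][:,:,::-1])
E
```

```text
[ 0.54870989 -0.2180505   0.0273723 ] [-12.31542591   7.32953891  37.13009678] 0.003001143893337608 20.057455343194306
```

View pics/w3v.png

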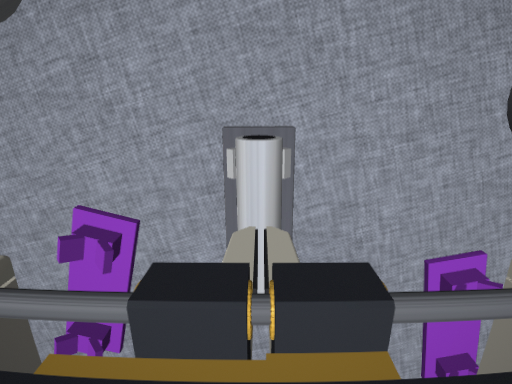

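The view shows the fingers closed to 3 mm with the sleeve's bright top visible between them, and the tool is pushed up by 37 N. So the grasp failed. I'll check the geometry and then back off.

```bash
python3 - <<'E'
from h import *
from station import ctrl
s=ctrl.sense(); T=R.from_rotvec(s['ee_rot'])
d=load('w3')
for t in (0,-.019,-.03,-.04): print(t,proj(d,s['tool_pos']+T.apply([0,0,t])))
print(proj(d,s['tool_pos']+T.apply([0,.02,0])), T.inv().apply(d['cam_to_world'][:3,3]-s['tool_pos']),s['tool_pos'])
a,b=load('w1'),load('w2')
for q in (a,b,d): print(q['cam_to_world'][:3,3].round(4))
for n in('scene','side'): grab(ctrl,n,n+'3')
A,B=cv2.imread('pics/scene3.png'),cv2.imread('pics/side3.png')
r=lambda im,x,y:cv2.resize(im[y:y+75,x:x+100],(400,300),interpolation=cv2.INTER_CUBIC)
w=cv2.imread('pics/w3.png');m=np.hstack([r(A,165,205),r(B,210,125)])
cv2.imwrite('pics/c3.png',np.vstack([m,np.hstack([cv2.resize(w[120:270,160:360],(400,300)),np.zeros((300,400,3),np.uint8)])]))
E
```

```text
0 [[260.57711974 221.71860333]]
-0.019 [[260.60704216 233.22183759]]
-0.03 [[260.62708831 240.93095631]]
-0.04 [[260.64742144 248.75264033]]
[[290.02052082 221.70748196]] [ 0.07863031 -0.00024068 -0.19485822] [ 0.54885233 -0.21813427  0.02757407]
[ 0.5498 -0.1633  0.3556]
[ 0.5672 -0.1425  0.2862]
[ 0.5684 -0.1417  0.2223]
```

View pics/c3.png

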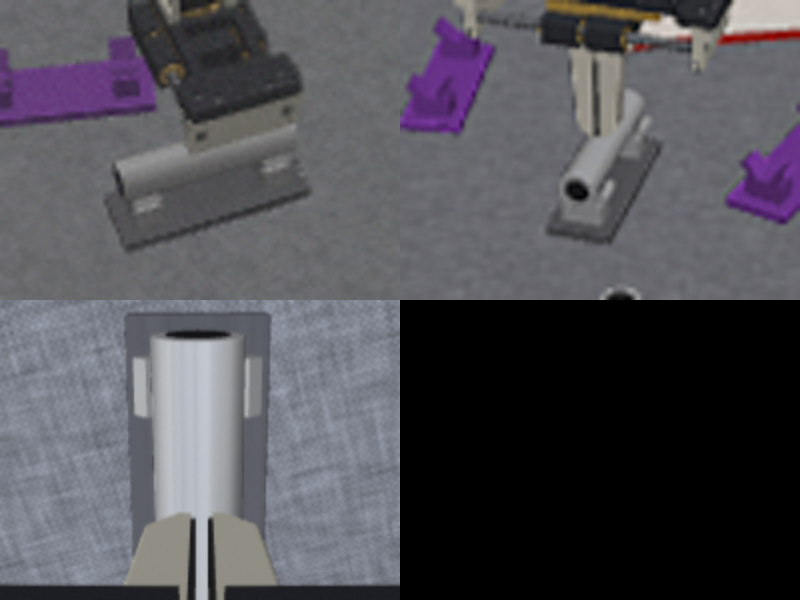

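Picture: the finger tips sit on top of the sleeve (side crop about (600,130)), although the TCP reads z = 0.027. The real finger ends are therefore about 28 mm short of the reported TCP. I'll lift, open, and look again to measure that offset.

Call:
drive_tool(steps="0 0 -0.03 0 0 0 -1;0 0 -0.08 0 0 0 -1;0 0 -0.16 0 0 0 0;0 0 -0.2 0 0 0 1;0 0 -0.2 0 0 0 1;0 0 -0.2 0 0 0 1;0 0 -0.2 0 0 0 1;0 0 -0.2 0 0 0 1", force=15)

```text
time: 4.8
tool_pos: [0.5458, -0.2166, 0.0707]
ee_rot: [-2.494, -1.907, 0.001]
wrist_force: [-0.3, 0.4, 0.4]
width: 0.044
grip_force: 0.0
```

```bash
python3 - <<'E'
from h import *
from station import ctrl
s=ctrl.sense();print(s['time'],s['tool_pos'],s['ee_rot'],s['wrist_force'],s['width'])
d=grab(ctrl,'wrist','w4');grab(ctrl,'side','side4');grab(ctrl,'scene','scene4')
g=cv2.cvtColor(d['color'],cv2.COLOR_RGB2GRAY)
T=R.from_rotvec(s['ee_rot'])
for t in (0,-.02,-.03): print('tip',t,proj(d,s['tool_pos']+T.apply([[.0075,.0465,t],[.0075,-.0465,t]])).round(1).tolist())
A,B=cv2.imread('pics/scene4.png'),cv2.imread('pics/side4.png')
for n,im in(('scene4',A),('side4',B)):
    q=load(n);print(n,proj(q,s['tool_pos']+T.apply([[0,.0465,0],[0,-.0465,0],[0,.0465,-.0285],[0,-.0465,-.0285]])).round(1).tolist())
r=lambda im,x,y:cv2.resize(im[y:y+75,x:x+100],(400,300),interpolation=cv2.INTER_CUBIC)
w=cv2.imread('pics/w4.png')
cv2.imwrite('pics/c4.png',np.vstack([np.hstack([r(A,165,205),r(B,210,115)]),np.hstack([cv2.resize(w[100:250,160:360],(400,300)),cv2.resize(w,(400,300))])]))
E
```

```text
4.8 [ 0.54583902 -0.21663802  0.07065302] [-2.49406786e+00 -1.90736061e+00  1.34106110e-03] [-0.30574622  0.42486131  0.36241039] 0.04403853884859023
tip 0 [[329.2, 211.1], [191.4, 211.1]]
tip -0.02 [[336.2, 222.2], [184.4, 222.2]]
tip -0.03 [[340.2, 228.7], [180.4, 228.7]]
scene4 [[221.8, 247.4], [210.0, 223.8], [221.1, 239.7], [209.3, 216.0]]
side4 [[245.1, 151.3], [275.4, 156.0], [244.6, 142.9], [275.4, 147.5]]
```

View pics/c4.png

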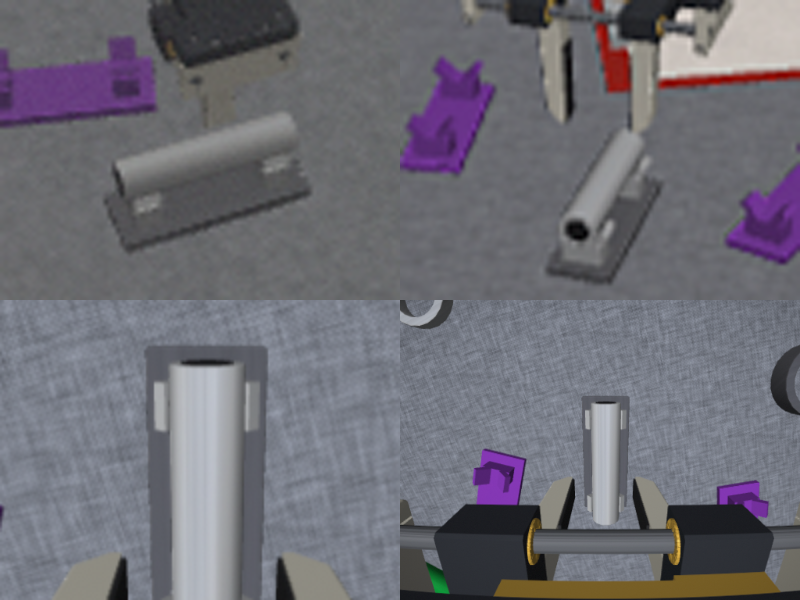

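The tips in the side crop (552,120) and (640,130) match a point about 27 mm behind the reported TCP. I'll use 27 mm as the finger shortfall and go down 27 mm further.

```bash
python3 - <<'E'
from h import *
from station import ctrl
d=load('w4');g=cv2.GaussianBlur(cv2.cvtColor(d['color'],cv2.COLOR_RGB2GRAY),(3,3),0).astype(int)
print(g[110:140,262]); 
for y in (150,180,210): print(y,g[y,240:286:2])
s=ctrl.sense();print(s['tool_pos'],row(s,[.547,-.2188,-.003],yawR(1.301)))
E
```

```text
[130 129 128 128 127 127 129 129 128 128 127 121 109  95  90  90  90  90
  85  66  38  34  73 132 172 184 184 184 184 185]
150 [173 150 120 151 173 185 187 184 183 185 188 184 191 193 187 176 170 164
 154 132 109 122 150]
180 [ 92  92 109 149 169 182 187 183 182 182 186 183 189 191 182 172 165 159
 145 122  97  89  93]
210 [ 93  93  93 133 167 181 186 183 180 180 185 182 188 189 179 167 160 152
 135 112  90  89  94]
[ 0.54626552 -0.21682308  0.07126035] [-6.90e-03  5.20e-03  2.97e-01 -5.00e-04 -1.00e-04  2.40e-03]
```

Call:
drive_tool(steps="-0.007 0.0055 0 0 0 0 1;-0.007 0.0055 0 0 0 0 1;-0.007 0.0055 0 0 0 0 1;-0.007 0.0055 0 0 0 0 1;-0.007 0.0055 0.1 0 0 0 1;-0.007 0.0055 0.2 0 0 0 1;-0.007 0.0055 0.25 0 0 0 1;-0.007 0.0055 0.28 0 0 0 1;-0.007 0.0055 0.295 0 0 0 1;-0.007 0.0055 0.295 0 0 0 1")

```text
time: 5.95
tool_pos: [0.5477, -0.2192, -0.0016]
ee_rot: [2.495, 1.908, 0.0]
wrist_force: [-1.2, 0.4, -0.2]
width: 0.0929
grip_force: 0.0
```

Call:
drive_tool(steps="0 0 0 0 0 0 0;0 0 0 0 0 0 0;0 0 0 0 0 0 -0.2;0 0 0 0 0 0 -0.2;0 0 0 0 0 0 -0.4;0 0 0 0 0 0 -0.6;0 0 0 0 0 0 -0.6;0 0 0 0 0 0 -0.6;0 0 0 0 0 0 -0.6", force=15)

```text
time: 6.85
tool_pos: [0.5472, -0.219, -0.0019]
ee_rot: [-2.495, -1.908, 0.001]
wrist_force: [0.4, 0.1, 1.6]
width: 0.0278
grip_force: 15.0
```

Call:
drive_tool(steps="0 0 0 0 0 0 -1;0 0 0 0 0 0 -1;0 0 -0.02 0 0 0 -1;0 0 -0.06 0 0 0 -1;0 0 -0.15 0 0 0 -1;0 0 -0.25 0 0 0 -1;0 0 -0.4 0 0 0 -1;0 0 -0.5 0 0 0 -1;0 0 -0.5 0 0 0 -1;0 0 -0.5 0 0 0 -1", force=55)

```text
time: 7.85
tool_pos: [0.5479, -0.2193, 0.1237]
ee_rot: [2.494, 1.908, 0.001]
wrist_force: [0.0, 0.7, -2.4]
width: 0.0265
grip_force: 55.0
```

```bash
python3 - <<'E'
from h import *
from station import ctrl
s=ctrl.sense();print(s['time'],s['tool_pos'],s['ee_rot'],s['wrist_force'],s['torque'],s['width'],s['grip_force'])
d=grab(ctrl,'wrist','w5');g=cv2.GaussianBlur(cv2.cvtColor(d['color'],cv2.COLOR_RGB2GRAY),(3,3),0).astype(int)
T=R.from_rotvec(s['ee_rot'])
for t in(-.046,-.04,-.05): print(proj(d,s['tool_pos']+T.apply([[.06,0,t],[.06,0,t-.014],[.06,.014,t],[.06,-.014,t]])).round(1).tolist())
print(g[110:170:1,262]); print(g[190,220:300:2])
print(row(s,[.54,.08,.15],yawR(1.309)))
E
```

```text
7.85 [ 0.54788632 -0.21928066  0.12370347] [2.49429107e+00 1.90763024e+00 1.11608370e-03] [ 0.02061596  0.74313284 -2.40313491] [ 0.01749222 -0.09537465  0.04985343] 0.026538530331971018 54.99879598617554
[[260.5, 141.4], [260.5, 145.4], [289.5, 141.4], [231.4, 141.4]]
[[260.4, 139.9], [260.5, 143.5], [288.4, 139.9], [232.5, 139.9]]
[[260.5, 142.4], [260.5, 146.7], [290.3, 142.5], [230.6, 142.4]]
[129 133 136 139 141 138 127 109  97  93  93  93  93  93  93  92  92  94
  98 113 141 168 181 185 186 185 185 174 119  48  19  19  25  50  97 147
 180 193 196 195 195 196 196 196 196 195 195 195 195 195 195 195 195 195
 195 195 195 195 195 195]
[129 128 130 138 138 133 130 141 159 174 184 190 189 185 187 185 186 190
 190 186 189 194 195 194 186 178 173 169 166 160 148 132 115  98 119 132
 130 133 128 123]
[ 1.147e+00 -3.438e-01 -1.061e-01  8.000e-04  2.000e-04 -1.600e-03]
```

Call:
drive_tool(steps="0 0 -0.15 0 0 0 -1;0.2 -0.1 -0.3 0 0 0 -1;1 -0.6 -0.3 0 0 0 -1;1 -0.6 -0.3 0 0 0 -1;1 -0.6 -0.3 0 0 0 -1;1 -0.6 -0.3 0 0 0 -1;1 -0.6 -0.3 0 0 0 -1;1 -0.6 -0.3 0 0 0 -1;1 -0.6 -0.3 0 0 0 -1")

```text
time: 8.8
tool_pos: [0.467, 0.0625, 0.1964]
ee_rot: [-2.491, -1.912, 0.004]
wrist_force: [0.2, 0.5, -2.3]
width: 0.0268
grip_force: 55.0
```

Call:
drive_tool(steps="0.26 0 0 0 0 0 -1;0.26 0 0 0 0 0 -1;0.26 0 0 0 0 0 -1;0.26 0 0 0 0 0 -1")

```text
time: 9.2
tool_pos: [0.485, 0.1229, 0.1971]
ee_rot: [-2.496, -1.908, 0.004]
wrist_force: [0.6, -0.3, -2.1]
width: 0.027
grip_force: 55.0
```

```bash
python3 - <<'E'
from h import *
from station import ctrl
s=ctrl.sense();print(s['time'],s['tool_pos'],s['ee_rot'],s['wrist_force'],s['width'])
d=grab(ctrl,'wrist','w6')
cv2.imwrite('pics/w6v.png',cv2.resize(d['color'][:,:,::-1],(800,600),interpolation=cv2.INTER_CUBIC))
E
```

```text
9.2 [0.48499795 0.12287624 0.19709609] [-2.49552773 -1.90785499  0.00357193] [ 0.58744696 -0.28707985 -2.11139656] 0.026966472294104718
```

View pics/w6v.png

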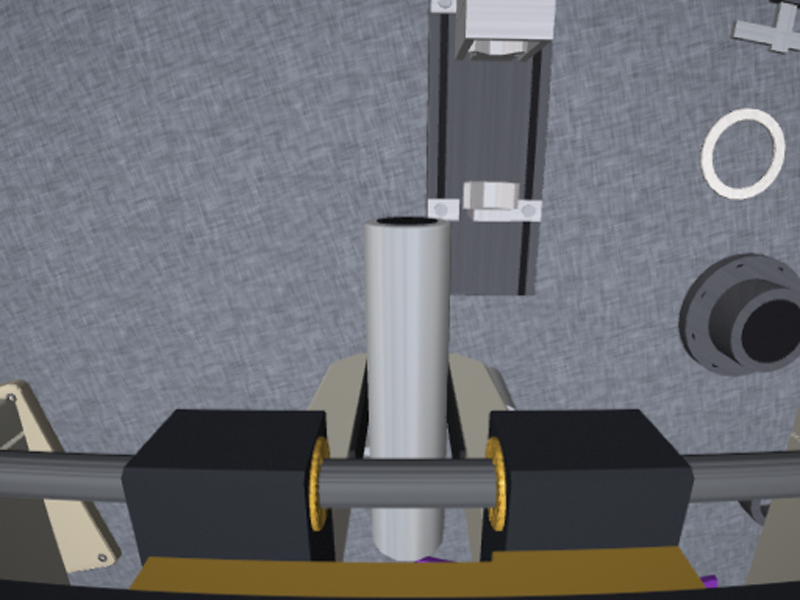

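The view shows the stop with the left vee at (492,195), the hood front's top edge at row 40 between columns 461 and 553, the bed's right near corner at (534,294), and the sleeve held at columns 366–448. Now the edges.

```bash
python3 - <<'E'
from h import *
d=load('w6');g=cv2.GaussianBlur(cv2.cvtColor(d['color'],cv2.COLOR_RGB2GRAY),(3,3),0).astype(int)
for y in (50,70,90,105,150,165,180): print(y,'L',g[y,266:296].tolist(),'R',g[y,325:360].tolist())
print('near edge col 310,325',g[180:196,310],g[180:196,325])
print('stop cols: '); 
for x in (300,305,310,315,320,325,330): print(x,g[108:146,x].tolist())
for y in (118,122,126,130,134,138): print(y,g[y,272:350].tolist())
print('hood'); 
for x in (300,310,320,330,340): print(x,g[14:44,x].tolist())
for y in (10,18,24,30): print(y,g[y,284:362].tolist())
E
```

```text
50 L [133, 132, 133, 135, 136, 137, 135, 114, 89, 86, 90, 89, 88, 86, 76, 57, 42, 38, 37, 45, 65, 84, 89, 89, 89, 89, 90, 89, 88, 88] R [92, 92, 90, 89, 88, 88, 88, 89, 89, 89, 89, 90, 91, 91, 83, 60, 39, 33, 33, 39, 58, 79, 89, 90, 89, 89, 95, 109, 122, 126, 125, 123, 125, 128, 131]
70 L [132, 132, 131, 131, 133, 135, 128, 112, 98, 92, 89, 88, 88, 85, 70, 46, 36, 37, 42, 56, 76, 87, 89, 89, 89, 91, 91, 90, 89, 88] R [92, 91, 90, 88, 88, 88, 89, 89, 89, 89, 90, 92, 90, 77, 54, 38, 34, 34, 44, 66, 84, 90, 90, 90, 89, 97, 116, 132, 135, 133, 130, 129, 130, 129, 129]
90 L [125, 126, 127, 126, 125, 123, 112, 94, 89, 90, 89, 88, 88, 82, 64, 44, 36, 36, 44, 64, 83, 88, 88, 88, 90, 91, 90, 89, 88, 88] R [91, 90, 89, 89, 90, 90, 89, 89, 89, 91, 92, 92, 75, 46, 32, 32, 34, 48, 71, 87, 90, 90, 90, 91, 101, 113, 116, 115, 116, 122, 129, 131, 130, 129, 128]
105 L [128, 129, 127, 126, 129, 133, 120, 97, 90, 90, 89, 88, 87, 76, 53, 38, 35, 37, 49, 69, 85, 89, 89, 89, 91, 91, 91, 89, 88, 88] R [90, 89, 89, 89, 90, 89, 89, 89, 91, 92, 91, 76, 51, 36, 33, 33, 45, 72, 89, 91, 91, 91, 93, 103, 120, 129
[... 6241 characters left out ...]
5, 103, 106, 119, 127, 129, 130, 133, 138, 142, 142, 142, 143, 144, 145, 146, 147, 148, 151, 152, 151, 150, 151, 152, 153, 154, 155, 156, 157, 157, 158, 159, 160, 161, 162, 162, 163, 164, 165, 165, 166, 166, 169, 173, 176, 177, 177, 178, 179, 180, 180, 180, 181, 181, 182, 183, 184, 182, 169, 144, 130, 131, 132, 131, 133, 136, 137]
30 [38, 42, 57, 76, 86, 89, 92, 100, 106, 104, 93, 78, 70, 68, 69, 75, 108, 160, 190, 184, 161, 148, 146, 145, 144, 143, 143, 144, 152, 175, 198, 207, 207, 207, 207, 207, 206, 202, 199, 200, 201, 200, 199, 197, 197, 197, 198, 197, 196, 189, 168, 150, 140, 125, 110, 103, 98, 88, 77, 70, 67, 67, 69, 75, 82, 87, 88, 87, 91, 105, 120, 123, 122, 121, 122, 124, 126, 124]
```

```bash
python3 - <<'E'
from h import *
d=load('w6')
rows=[50,70,90,105,122]; l=[283.2,282.6,282.3,281.8,282.0];r=[342.4,341.1,340.2,339.7,338.5]
L=onz(d,list(zip(l,rows)),.012);Q=onz(d,list(zip(r,rows)),.012);m=(L+Q)/2
def fit(P): 
    c=P.mean(0);v=np.linalg.svd((P-c)[:,:2])[2][0];v*=np.sign(v[1]);return c,np.arctan2(v[1],v[0])
for P in(L,Q,m): print(fit(P))
print('groove dist',np.linalg.norm((L-Q)[:,:2],axis=1))
near=onz(d,[(310,188.9),(325,189)],.012); print('near edge',near)
yaw=1.302;u=np.array([np.cos(yaw),np.sin(yaw)]);v=np.array([-u[1],u[0]])
# groove lines meet rows at different bed-x, so use projections
print('v L,R',(L[:,:2]@v).round(4),(Q[:,:2]@v).round(4),'mid',((L+Q)[:,:2]@v).mean()/2)
x0=near[:,:2]@u+.13; print('bed origin u',x0)
f=lambda px,z:onz(d,px,z)[:,:2]@np.c_[u,v]
print('stop inner s',f([(315,134.3),(310,134.3),(320,134.2)],.05)[:,0]-x0.mean()+.06)
print('stop outer s',f([(315,141.2)],.05)[:,0]-x0.mean()+.068)
print('vee edge s',f([(299,116),(330,117)],.046)[:,0]-x0.mean()+.042)
print('hood s',f([(310,23.8),(320,24),(330,24.2)],.081)[:,0]-x0.mean()-.044)
print('hood v',f([(297.6,18),(353.8,18)],.081)[:,1],'vee v',f([(296,124),(331.5,124)],.046)[:,1],'stop v',f([(302.5,138),(326,138)],.05)[:,1])
print('plunger v',f([(318.5,33.5)],.05))
E
```

```text
(array([0.53444588, 0.20673865, 0.012     ]), np.float64(1.3041929092796698))
(array([0.6008761 , 0.18927263, 0.012     ]), np.float64(1.3132088885812099))
(array([0.56766099, 0.19800564, 0.012     ]), np.float64(1.3087112364374367))
groove dist [0.06828165 0.06838592 0.06866101 0.06944029 0.06867159]
near edge [[0.53853239 0.07733904 0.012     ]
 [0.55719677 0.07214838 0.012     ]]
v L,R [-0.4604 -0.4602 -0.4603 -0.4601 -0.4607] [-0.5287 -0.5286 -0.529  -0.5295 -0.5294] mid -0.49469240591832797
bed origin u [0.34758057 0.34753302]
stop inner s [0.00343886 0.00339224 0.00359723]
stop outer s [0.0038548]
vee edge s [0.00481972 0.00408302]
hood s [0.00448215 0.00446886 0.00447889]
hood v [-0.46851564 -0.52066613] vee v [-0.47392521 -0.51329015] stop v [-0.48117261 -0.5072307 ]
plunger v [[ 0.3938741  -0.49372342]]
```

```bash
cat >> h.py <<'E'
_u=np.array([np.cos(1.302),np.sin(1.302),0]);_v=np.array([-_u[1],_u[0],0])
P0=_u*.3516+_v*-.4943; YB=1.304; OFF=.0439
def tcp(fx,zn,th,y=0,yaw=YB):  # face centre X (mm, rel. s), z mm, pitch
    ub=np.array([np.cos(yaw),np.sin(yaw),0]);vb=np.array([-ub[1],ub[0],0])
    C=P0+ub*(fx-60*np.cos(th))/1e3+vb*y/1e3; C[2]=(zn+60*np.sin(th))/1e3
    Rt=yawR(yaw,th); return C+Rt.apply([0,0,OFF]),Rt
def where(s):
    Rt=R.from_rotvec(s['ee_rot']); C=s['tool_pos']-Rt.apply([0,0,OFF]); a=Rt.apply([1,0,0])
    ub=np.array([np.cos(YB),np.sin(YB),0]);vb=np.array([-ub[1],ub[0],0]); F=C+.06*a
    f=np.array(s['wrist_force']);th=-np.arcsin(a[2])
    print('t %.2f fx %.2f zn %.2f th %.4f y %.2f yaw %.4f roll %.4f'%(s['time'],(F-P0)@ub*1e3,F[2]*1e3,th,(C-P0)@vb*1e3,np.arctan2(a[1],a[0]),Rt.apply([0,1,0])[2]),'F ub %.1f vb %.1f z %.1f'%(f@ub,f@vb,f[2]),'w %.4f g %.0f'%(s['width'],s['grip_force']))
E
python3 - <<'E'
from h import *
from station import ctrl
s=ctrl.sense();where(s)
for q in((25,110,.2),(25,53,.2),(45,53,.2)): print(q,row(s,*tcp(*q)))
E
```

```text
t 9.25 fx -44.30 zn 241.14 th 0.0013 y 59.43 yaw 1.3048 roll -0.0013 F ub -0.1 vb 1.0 z -2.2 w 0.0271 g 55
(25, 110, 0.2) [ 0.2478  0.2387  0.4731 -0.0006 -0.0993  0.0005]
(25, 53, 0.2) [ 2.481e-01  2.390e-01  7.011e-01 -6.000e-04 -9.930e-02  5.000e-04]
(45, 53, 0.2) [ 3.281e-01  2.391e-01  7.010e-01 -6.000e-04 -9.930e-02  5.000e-04]
```

Call:
drive_tool(steps="0.1 0.12 0.1 0 0 0 -1;0.25 0.239 0.3 0 -0.05 0 -1;0.25 0.239 0.473 0 -0.1 0 -1;0.25 0.239 0.473 0 -0.1 0 -1;0.25 0.239 0.473 0 -0.1 0 -1;0.25 0.239 0.473 0 -0.1 0 -1;0.25 0.239 0.473 0 -0.1 0 -1", force=60)

```text
time: 9.95
tool_pos: [0.5619, 0.1683, 0.0848]
ee_rot: [2.393, 1.825, -0.228]
wrist_force: [0.1, 0.1, -1.6]
width: 0.0271
grip_force: 60.0
```

```bash
python3 - <<'E'
from h import *
from station import ctrl
s=ctrl.sense();where(s)
for n in('wrist','side','scene'): grab(ctrl,n,n+'7')
T=R.from_rotvec(s['ee_rot']);d=load('side7')
c=T.apply([[.06,0,-OFF],[-.06,0,-OFF]])+s['tool_pos'];print(proj(d,c),proj(load('scene7'),c))
B,A,w=[cv2.imread(f'pics/{n}7.png') for n in('side','scene','wrist')]
r=lambda im,x,y,w=120,h=90:cv2.resize(im[y:y+h,x:x+w],(400,300),interpolation=cv2.INTER_CUBIC)
cv2.imwrite('pics/c7.png',np.vstack([np.hstack([r(A,270,130),r(B,180,210,160,120)]),np.hstack([cv2.resize(w[0:300,56:456],(400,300)),r(w,180,0,160,120)])]))
s=ctrl.sense();print(row(s,*tcp(25,52.5,.2)),row(s,*tcp(46,52.5,.2)))
E
```

```text
t 9.95 fx 27.24 zn 116.21 th 0.1953 y -2.33 yaw 1.3027 roll 0.0065 F ub 0.1 vb -0.1 z -1.6 w 0.0271 g 60
[[230.02423612 257.02559279]
 [249.49769419 211.02571994]] [[347.72731543 162.72486627]
 [313.04285708 165.83441162]]
[ 0.0389 -0.0084  0.2463  0.0026 -0.0018 -0.0003] [ 0.1213 -0.0084  0.2299  0.0026 -0.0018 -0.0003]
```

View pics/c7.png

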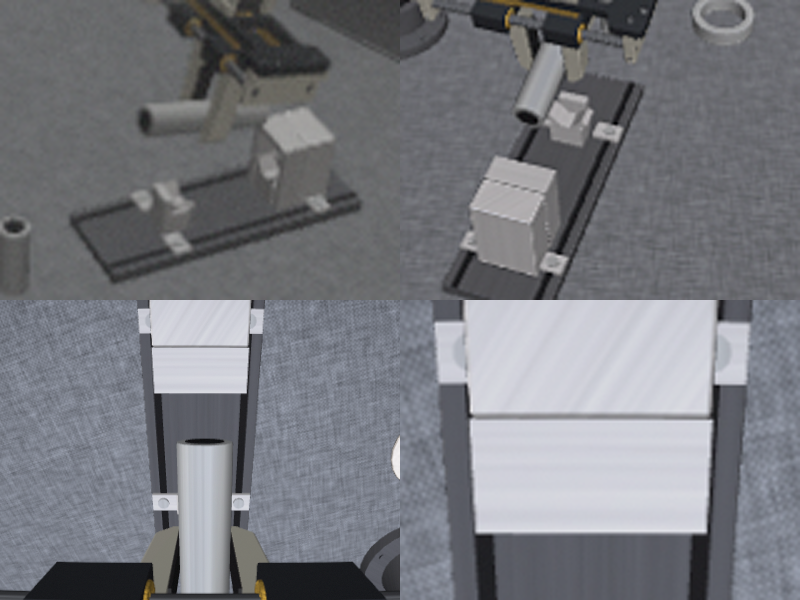

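The view shows the hood front edge at wrist pixel (256,93), the sleeve about 2 mm right of the bed axis, and the bore end at side pixel (230,256), as predicted. Next I'll correct the sideways error and go down.

Call:
drive_tool(steps="0.02 -0.008 0.06 0.002 0 0 -1;0.039 -0.008 0.12 0.002 -0.002 0 -1;0.039 -0.008 0.18 0.002 -0.002 0 -1;0.039 -0.008 0.23 0.002 -0.002 0 -1;0.039 -0.008 0.23 0.002 -0.002 0 -1;0.039 -0.008 0.23 0.002 -0.002 0 -1;0.039 -0.008 0.23 0.002 -0.002 0 -1")

```text
time: 10.8
tool_pos: [0.5574, 0.1678, 0.0222]
ee_rot: [2.392, 1.828, -0.247]
wrist_force: [-0.5, 0.6, -1.9]
width: 0.0268
grip_force: 60.0
```

```bash
python3 - <<'E'
from h import *
from station import ctrl
s=ctrl.sense();where(s)
d=load('wrist7');u=_u=np.array([np.cos(YB),np.sin(YB),0]);v=np.array([-u[1],u[0],0])
P=onz(d,[(256,93.2),(209,93.2),(303.,93.2)],.081)-P0;print('hood front X',(P@u).round(4),'y',(P@v).round(4))
for q in((25,52.5,.2),(46,52.5,.2),(51,52.5,.2)): print(row(s,*tcp(*q)))
E
```

```text
t 10.80 fx 25.82 zn 53.07 th 0.2034 y 1.40 yaw 1.3056 roll -0.0030 F ub 0.5 vb 0.6 z -1.9 w 0.0268 g 60
hood front X [0.0437 0.0438 0.0437] y [-0.0002  0.0265 -0.0269]
[-0.0021  0.0061  0.0037 -0.0014  0.0017  0.0008]
[ 0.0801  0.0062 -0.0133 -0.0014  0.0017  0.0008]
[ 0.0997  0.0062 -0.0173 -0.0014  0.0017  0.0008]
```

Call:
drive_tool(steps="0.01 0.004 -0.002 -0.001 0.001 0 -1;0.03 0.004 -0.005 -0.001 0.001 0 -1;0.05 0.004 -0.008 -0.001 0.001 0 -1;0.07 0.004 -0.011 -0.001 0.001 0 -1;0.085 0.004 -0.014 -0.001 0.001 0 -1;0.09 0.004 -0.015 -0.001 0.001 0 -1;0.09 0.004 -0.015 -0.001 0.001 0 -1;0.09 0.004 -0.015 -0.001 0.001 0 -1")

```text
time: 11.6
tool_pos: [0.5637, 0.1893, 0.0206]
ee_rot: [2.392, 1.829, -0.245]
wrist_force: [0.0, -0.2, -3.4]
width: 0.0269
grip_force: 60.0
```

```bash
python3 - <<'E'
from h import *
from station import ctrl
s=ctrl.sense();where(s);ctrl.read_camera('side');s=ctrl.sense();where(s);ctrl.read_camera('side');s=ctrl.sense();where(s)
for q in((51,52,.2),(58,52,.2)): print(row(s,*tcp(*q)))
d=grab(ctrl,'wrist','w8');g=cv2.GaussianBlur(cv2.cvtColor(d['color'],cv2.COLOR_RGB2GRAY),(3,3),0).astype(int)
print(g[150,210:320:2])
E
```

```text
t 11.60 fx 48.15 zn 51.56 th 0.2022 y 1.10 yaw 1.3059 roll -0.0022 F ub -0.2 vb -0.1 z -3.4 w 0.0269 g 60
t 11.65 fx 48.11 zn 51.61 th 0.2022 y 1.04 yaw 1.3057 roll -0.0021 F ub -0.5 vb -0.7 z -1.8 w 0.0269 g 60
t 11.70 fx 48.05 zn 51.62 th 0.2022 y 1.03 yaw 1.3057 roll -0.0021 F ub 0.2 vb 0.0 z -3.0 w 0.0270 g 60
[ 0.0116  0.0044 -0.0033 -0.0009  0.0011  0.0008]
[ 0.0391  0.0045 -0.009  -0.0009  0.0011  0.0008]
[194 193 194 194 194 194 194 194 194 194 194 194 194 194 194 194 194 194
 194 194 194 194 194 194 195 194 194 194 195 195 195 195 195 195 195 195
 195 195 195 195 195 195 195 195 195 195 195 195 195 195 195 195 195 195
 195]
```

Call:
drive_tool(steps="0.004 0.002 -0.001 -0.001 0.001 0 -1;0.008 0.004 -0.0025 -0.001 0.001 0 -1;0.012 0.004 -0.0035 -0.001 0.001 0 -1;0.016 0.004 -0.0043 -0.001 0.001 0 -1;0.02 0.004 -0.005 -0.001 0.001 0 -1;0.024 0.004 -0.006 -0.001 0.001 0 -1;0.028 0.004 -0.007 -0.001 0.001 0 -1;0.03 0.004 -0.0074 -0.001 0.001 0 -1;0.03 0.004 -0.0074 -0.001 0.001 0 -1;0.03 0.004 -0.0074 -0.001 0.001 0 -1")

```text
time: 12.75
tool_pos: [0.5666, 0.1961, 0.0209]
ee_rot: [2.391, 1.829, -0.241]
wrist_force: [-0.7, -3.3, -1.1]
width: 0.0266
grip_force: 60.0
```

```bash
cat > st.py <<'E'
from h import *
from station import ctrl
import sys
F=[];
for i in range(4):
    s=ctrl.sense();F.append(s['wrist_force'])
    if i<3: ctrl.read_camera('side')
s=dict(s);s['wrist_force']=np.mean(F,0);where(s)
for q in sys.argv[1:]: print(q,row(s,*tcp(*map(float,q.split(',')))))
E
python3 st.py 58,52,.2 60,52,.2
```

```text
t 12.90 fx 55.66 zn 52.01 th 0.2003 y 0.17 yaw 1.3057 roll -0.0002 F ub -3.7 vb -0.1 z -1.6 w 0.0272 g 60
58,52,.2 [ 0.0093  0.0007 -0.0017  0.      0.0002  0.0008]
60,52,.2 [ 0.0171  0.0007 -0.0033  0.      0.0002  0.0008]
```

Call:
drive_tool(steps="0.003 0 -0.0006 0 0 0 -1;0.006 0 -0.0012 0 0 0 -1;0.009 0 -0.0018 0 0 0 -1;0.012 0 -0.0024 0 0 0 -1;0.015 0 -0.003 0 0 0 -1;0.018 0 -0.0036 0 0 0 -1;0.018 0 -0.0036 0 0 0 -1;0.018 0 -0.0036 0 0 0 -1;0.018 0 -0.0036 0 0 0 -1")

```text
time: 13.8
tool_pos: [0.5676, 0.1999, 0.0209]
ee_rot: [2.391, 1.828, -0.243]
wrist_force: [-2.6, -7.3, -0.0]
width: 0.0269
grip_force: 60.0
```

```bash
python3 st.py 61,52,.14 62,52,.14
```

```text
t 13.95 fx 59.47 zn 51.89 th 0.2019 y 0.20 yaw 1.3055 roll -0.0005 F ub -8.1 vb 0.4 z -0.2 w 0.0267 g 60
61,52,.14 [ 0.0172  0.0009  0.0128 -0.0001  0.031   0.0007]
62,52,.14 [ 0.0212  0.0009  0.012  -0.0001  0.031   0.0007]
```

Call:
drive_tool(steps="0.002 0 0.0015 0 0.0035 0 -1;0.004 0 0.003 0 0.007 0 -1;0.006 0 0.0043 0 0.0105 0 -1;0.008 0 0.0056 0 0.014 0 -1;0.01 0 0.007 0 0.0175 0 -1;0.012 0 0.0084 0 0.021 0 -1;0.0145 0 0.0098 0 0.0245 0 -1;0.017 0.0009 0.0112 0 0.028 0.0007 -1;0.0184 0.0009 0.0125 0 0.031 0.0007 -1;0.0184 0.0009 0.0125 0 0.031 0.0007 -1;0.0184 0.0009 0.0125 0 0.031 0.0007 -1")

```text
time: 15.05
tool_pos: [0.5684, 0.2031, 0.0167]
ee_rot: [2.426, 1.852, -0.172]
wrist_force: [-3.2, -10.0, -0.6]
width: 0.0269
grip_force: 60.0
```

```bash
python3 st.py 62.8,52,.14 62.8,52,.08 62.8,52,.04 62.8,52,0
```

```text
t 15.20 fx 60.77 zn 51.73 th 0.1408 y 0.14 yaw 1.3040 roll -0.0009 F ub -9.7 vb 0.4 z -0.3 w 0.0268 g 60
62.8,52,.14 [ 0.008   0.0007 -0.002  -0.0004  0.0004  0.    ]
62.8,52,.08 [ 0.019   0.0007  0.012  -0.0004  0.0304 -0.    ]
62.8,52,.04 [ 0.0268  0.0008  0.021  -0.0004  0.0504 -0.    ]
62.8,52,0 [ 0.0349  0.0008  0.0297 -0.0004  0.0704 -0.    ]
```

Call:
drive_tool(steps="0.002 0 -0.0005 0 0 0 -1;0.004 0 -0.001 0 0 0 -1;0.006 0 -0.0015 0 0 0 -1;0.008 0 -0.002 0 0 0 -1;0.0098 0 -0.0024 0 0 0 -1;0.0098 0 -0.0024 0 0 0 -1;0.0098 0 -0.0024 0 0 0 -1")

```text
time: 15.9
tool_pos: [0.5689, 0.205, 0.0168]
ee_rot: [2.426, 1.852, -0.173]
wrist_force: [-4.4, -12.1, -0.1]
width: 0.0268
grip_force: 60.0
```

```bash
python3 st.py 62.8,52,.14 62.9,52,.1 62.9,52,.05 62.9,52,0
```

```text
t 16.05 fx 62.74 zn 51.80 th 0.1418 y 0.18 yaw 1.3040 roll -0.0012 F ub -12.5 vb 0.9 z -0.1 w 0.0268 g 60
62.8,52,.14 [ 0.0005  0.0009 -0.0004 -0.0006  0.0009  0.    ]
62.9,52,.1 [ 0.0081  0.0009  0.009  -0.0006  0.0209 -0.    ]
62.9,52,.05 [ 0.0176  0.0009  0.0204 -0.0006  0.0459 -0.    ]
62.9,52,0 [ 0.0278  0.001   0.0313 -0.0006  0.0709 -0.    ]
```

Call:
drive_tool(steps="0.0015 0 0.0015 0 0.0035 0 -1;0.003 0 0.003 0 0.007 0 -1;0.0045 0 0.0045 0 0.0105 0 -1;0.006 0 0.006 0 0.014 0 -1;0.0075 0 0.0075 0 0.0175 0 -1;0.0087 0.0009 0.009 0 0.021 0 -1;0.0087 0.0009 0.009 0 0.021 0 -1;0.0087 0.0009 0.009 0 0.021 0 -1")

```text
time: 16.85
tool_pos: [0.5694, 0.2066, 0.0141]
ee_rot: [2.448, 1.869, -0.124]
wrist_force: [-5.3, -12.3, -0.0]
width: 0.027
grip_force: 60.0
```

```bash
python3 st.py 63,52,.1 63,52,.05 63,52,0; python3 - <<'E'
from h import *
from station import ctrl
s=ctrl.sense();d=grab(ctrl,'side','s9');a=grab(ctrl,'scene','a9')
T=R.from_rotvec(s['ee_rot']);c=s['tool_pos']+T.apply([[-.06,0,-OFF],[-.06,0,-OFF-.014],[-.06,0,-OFF+.014],[0,0,-OFF]])
print(proj(a,c).round(1).tolist())
g=cv2.cvtColor(a['color'],cv2.COLOR_RGB2GRAY).astype(int);x,y=proj(a,c)[0].round().astype(int)
print(x,y);print(g[y-12:y+14,x-8:x+14])
E
```

```text
t 17.00 fx 62.90 zn 51.75 th 0.1000 y 0.15 yaw 1.3040 roll -0.0016 F ub -12.6 vb 1.3 z -0.5 w 0.0268 g 60
63,52,.1 [ 0.0003  0.0009 -0.001  -0.0008  0.      0.    ]
63,52,.05 [ 0.0094  0.0009  0.0107 -0.0008  0.025  -0.    ]
63,52,0 [ 0.019   0.0009  0.022  -0.0008  0.05   -0.    ]
[[321.0, 183.0], [321.8, 179.2], [320.2, 186.7], [338.2, 179.6]]
321 183
[[110 106 109 110 109 109 108 105 107 106 109 106 108 106 105 104 107 107
  100  91  88  93]
 [109 109 107 110 107 108 108 105 103 106 107 108 109 109 104 104 104 102
   99  92  88  84]
 [108 107 109 106 104 103 107 107 106 104 102 105 109 105 103 102 103 106
   98  92  87  83]
 [104 108 108 109 105 107 108 106 108 108 104 100 104 106 104 103 103 106
   99  91  89  75]
 [103 101 101 101 106 107 106 109 104 109 110 104 105 108 105 104 105 105
   98  87  91  76]
 [103 102 103 104 108 109 107 106 109 108 108 108 107 106 109 109 107 109
  103 111 123 128]
 [105 102 101 104 106 112 108 104 107 108 111 113 112 111 122 129 135 136
  135 135 142 144]
 [104 105 106 108 107 105 104 107 110 122 129 137 134 140 138 143 144 144
  143 146 145 144]

[... 974 characters left out ...]
2 135 101  80  80  80  80  79
   79  82  80  80]
 [147 148 122  79  78  86 110 122 125 148 159 149 128 118 113  91  83  78
   82  81  83  81]
 [157 147 111  82  82  77  85  96 107 129 139 138 132 130 124 102  81  81
   82  78  81  80]
 [139 127  93  80  76  80  90  96  93 101 126 139 144 130 104  83  80  79
   83  77  80  80]
 [102  94  81  77  76  79  90  97 107 130 138 134 124 103  87  79  80  81
   82  83  79  80]
 [ 83  80  81  79  78  82  90  96 108 115 111 106 100  96  86  82  78  80
   78  83  82  83]
 [ 82  83  77  80  79  80  89  97  99  97  93  96  98  94  85  78  80  79
   83  81  80  80]
 [ 80  83  79  84  76  82  90  97  94  95  96  95  97  91  79  84  79  82
   79  80  80  80]]
```

Call:
drive_tool(steps="0.0016 0 0.0016 0 0.004 0 -1;0.0032 0 0.0034 0 0.008 0 -1;0.0048 0 0.0052 0 0.012 0 -1;0.0064 0 0.007 0 0.016 0 -1;0.008 0 0.0088 0 0.02 0 -1;0.0093 0.0009 0.0107 -0.0008 0.025 0 -1;0.0093 0.0009 0.0107 -0.0008 0.025 0 -1;0.0093 0.0009 0.0107 -0.0008 0.025 0 -1")

```text
time: 17.9
tool_pos: [0.57, 0.2085, 0.011]
ee_rot: [2.473, 1.888, -0.062]
wrist_force: [-3.7, -11.5, -0.1]
width: 0.027
grip_force: 60.0
```

```bash
python3 st.py 63,52,.05 63,52,0 62.5,51,0
```

```text
t 18.05 fx 62.94 zn 51.81 th 0.0501 y 0.10 yaw 1.3041 roll -0.0002 F ub -12.3 vb 1.1 z -0.8 w 0.0264 g 60
63,52,.05 [ 0.0002  0.0004 -0.0007 -0.0001  0.      0.0001]
63,52,0 [ 0.0093  0.0004  0.011  -0.0001  0.025   0.0001]
62.5,51,0 [ 0.0075  0.0004  0.0151 -0.0001  0.025   0.0001]
```

Call:
drive_tool(steps="0.0016 0 0.0017 0 0.004 0 -1;0.0032 0 0.0035 0 0.008 0 -1;0.0048 0 0.0053 0 0.012 0 -1;0.0064 0 0.0072 0 0.016 0 -1;0.008 0 0.0091 0 0.02 0 -1;0.0092 0 0.011 0 0.025 0 -1;0.0092 0 0.012 0 0.025 0 -1;0.0092 0 0.012 0 0.025 0 -1;0.0092 0 0.012 0 0.025 0 -1")

```text
time: 18.95
tool_pos: [0.5706, 0.2106, 0.0078]
ee_rot: [-2.497, -1.906, 0.0]
wrist_force: [-4.7, -11.6, -1.6]
width: 0.0271
grip_force: 60.0
```

```bash
python3 st.py 63,50.5,0 61.5,50.5,0
```

```text
t 19.10 fx 63.00 zn 51.65 th 0.0001 y 0.11 yaw 1.3043 roll -0.0002 F ub -12.2 vb 1.1 z -1.6 w 0.0271 g 60
63,50.5,0 [ 0.      0.0005  0.0046 -0.0001  0.      0.0001]
61.5,50.5,0 [-0.006   0.0005  0.0046 -0.0001  0.      0.0001]
```

Call:
drive_tool(steps="0 0 0.0015 0 0 0 -1;0 0 0.003 0 0 0 -1;0 0 0.0045 0 0 0 -1;0 0 0.0045 0 0 0 -1;0 0 0.0045 0 0 0 -1")

```text
time: 19.6
tool_pos: [0.5707, 0.2108, 0.0071]
ee_rot: [-2.497, -1.907, -0.0]
wrist_force: [-5.1, -12.4, 2.4]
width: 0.0267
grip_force: 60.0
```

```bash
python3 st.py
```

```text
t 19.75 fx 63.12 zn 50.99 th -0.0001 y 0.09 yaw 1.3043 roll -0.0001 F ub -14.1 vb 2.2 z 1.5 w 0.0268 g 60
```

Call:
drive_tool(steps="-0.001 0 0 0 0 0 -1;-0.002 0 0 0 0 0 -1;-0.003 0 0 0 0 0 -1;-0.004 0 0 0 0 0 -1;-0.005 0 0 0 0 0 -1;-0.006 0 0 0 0 0 -1;-0.007 0 0 0 0 0 -1;-0.007 0 0 0 0 0 -1")

```text
time: 20.55
tool_pos: [0.5704, 0.2095, 0.0071]
ee_rot: [-2.496, -1.906, -0.001]
wrist_force: [-4.6, -10.3, 0.4]
width: 0.0267
grip_force: 60.0
```

```bash
python3 st.py
```

```text
t 20.70 fx 61.84 zn 51.04 th -0.0009 y 0.09 yaw 1.3044 roll 0.0001 F ub -11.1 vb 2.0 z 0.5 w 0.0267 g 60
```

Call:
drive_tool(steps="-0.001 0 0 0 0 0 -1;-0.002 0 0 0 0 0 -1;-0.003 0 0 0 0 0 -1;-0.004 0 0 0 0 0 -1;-0.005 0 0 0 0 0 -1;-0.006 0 0 0 0 0 -1;-0.007 0 0 0 0 0 -1;-0.008 0 0 0 0 0 -1;-0.008 0 0 0 0 0 -1")

```text
time: 21.6
tool_pos: [0.57, 0.208, 0.0071]
ee_rot: [-2.496, -1.906, -0.002]
wrist_force: [-3.8, -7.8, -0.9]
width: 0.0268
grip_force: 60.0
```

```bash
python3 st.py
```

```text
t 21.75 fx 60.26 zn 51.14 th -0.0016 y 0.08 yaw 1.3045 roll 0.0003 F ub -9.3 vb 1.6 z -0.7 w 0.0265 g 60
```

Call:
drive_tool(steps="-0.001 0 0 0 0 0 -1;-0.002 0 0 0 0 0 -1;-0.003 0 0 0 0 0 -1;-0.004 0 0 0 0 0 -1;-0.005 0 0 0 0 0 -1;-0.005 0 0 0 0 0 -1")

```text
time: 22.35
tool_pos: [0.57, 0.208, 0.0072]
ee_rot: [-2.495, -1.906, -0.005]
wrist_force: [-2.7, -4.3, -3.2]
width: 0.027
grip_force: 60.0
```

```bash
python3 st.py
```

```text
t 22.50 fx 60.13 zn 51.35 th -0.0035 y 0.02 yaw 1.3046 roll 0.0008 F ub -4.7 vb 2.1 z -3.8 w 0.0269 g 60
```

Call:
drive_tool(steps="-0.001 0 0.001 0 -0.0005 0 -1;-0.002 0 0.002 0 -0.001 0 -1;-0.003 0 0.003 0 -0.0015 0 -1;-0.003 0 0.003 0 -0.0015 0 -1;-0.003 0 0.003 0 -0.0015 0 -1")

```text
time: 23.0
tool_pos: [0.57, 0.2078, 0.0071]
ee_rot: [-2.496, -1.907, -0.003]
wrist_force: [-5.5, -1.3, 0.2]
width: 0.0267
grip_force: 60.0
```

```bash
python3 st.py
```

```text
t 23.15 fx 60.08 zn 51.13 th -0.0015 y 0.02 yaw 1.3047 roll 0.0010 F ub -3.3 vb 4.7 z 0.3 w 0.0269 g 60
```

Call:
drive_tool(steps="-0.001 -0.0015 0 0 0 0 -1;-0.002 -0.003 0 0 0 0 -1;-0.002 -0.003 0 0 0 0 -1;-0.002 -0.003 0 0 0 0 -1", force=30)

```text
time: 23.55
tool_pos: [0.57, 0.2078, 0.0072]
ee_rot: [2.496, 1.907, 0.006]
wrist_force: [-0.6, 4.0, -2.6]
width: 0.0272
grip_force: 30.0
```

```bash
python3 st.py
```

```text
t 23.70 fx 59.94 zn 51.25 th -0.0024 y 0.05 yaw 1.3047 roll 0.0026 F ub 4.4 vb 1.3 z -2.6 w 0.0272 g 30
```

Call:
drive_tool(steps="0.001 0 0.001 0 -0.0005 0 -1;0.002 0 0.0025 0 -0.001 0 -1;0.002 0 0.0025 0 -0.001 0 -1;0.002 0 0.0025 0 -0.001 0 -1", force=20)

```text
time: 24.1
tool_pos: [0.5701, 0.2076, 0.0069]
ee_rot: [2.495, 1.905, 0.002]
wrist_force: [-2.5, 3.3, 6.1]
width: 0.0276
grip_force: 20.0
```

```bash
python3 st.py; python3 - <<'E'
from h import *
from station import ctrl
d=grab(ctrl,'scene','a10')
for f,z,q in((60,50,0),): 
    u=np.array([np.cos(YB),np.sin(YB),0]);print(proj(d,[P0-u*.059+[0,0,.05],P0+u*.061+[0,0,.05]]))
E
```

```text
t 24.25 fx 60.02 zn 50.77 th 0.0004 y -0.07 yaw 1.3045 roll 0.0026 F ub 2.6 vb 3.4 z 5.3 w 0.0277 g 20
[[319.9144133  186.7923438 ]
 [354.24283355 176.97303556]]
```

Call:
drive_tool(steps="0 -0.001 -0.001 0 0 0 -1;0.001 -0.002 -0.002 0 0 0 -1;0.001 -0.002 -0.002 0 0 0 -1", force=6)

```text
time: 24.6
tool_pos: [0.57, 0.2075, 0.0069]
ee_rot: [2.494, 1.905, 0.002]
wrist_force: [2.5, 2.6, 0.6]
width: 0.0281
grip_force: 6.0
```

```bash
python3 st.py
```

```text
t 24.75 fx 59.90 zn 50.76 th 0.0009 y 0.06 yaw 1.3044 roll 0.0031 F ub 2.1 vb -3.0 z 0.0 w 0.0279 g 6
```

Call:
drive_tool(steps="0 0.001 0 0 0 0 -0.37;0 0.001 0 0 0 0 -0.33;0 0.001 0 0 0 0 -0.3;0 0.001 0 0 0 0 -0.2;0 0.001 0 0 0 0 -0.1;0 0.001 0 0 0 0 0;0 0.001 0 0 0 0 0.1;0 0.001 0 0 0 0 0.1;0 0.001 0 0 0 0 0.1;0 0.001 0 0 0 0 0.1")

```text
time: 25.75
tool_pos: [0.5695, 0.2078, 0.0068]
ee_rot: [2.495, 1.906, 0.001]
wrist_force: [0.3, -0.8, 0.1]
width: 0.0512
grip_force: 0.0
```

```bash
python3 st.py
```

```text
t 25.90 fx 60.00 zn 50.61 th 0.0010 y 0.50 yaw 1.3046 roll 0.0019 F ub -0.3 vb -0.2 z 0.2 w 0.0514 g 0
```

Released with no residual force. Next I'll retreat straight up and back toward −x, then look.

Call:
drive_tool(steps="0 0 -0.02 0 0 0 0.1;0 0 -0.08 0 0 0 0.1;0 0 -0.2 0 0 0 0.1;0 0 -0.35 0 0 0 0.1;-0.1 0 -0.5 0 0 0 0.1;-0.25 0 -0.6 0 0 0 0.1;-0.25 0 -0.6 0 0 0 0.1;-0.25 0 -0.6 0 0 0 0.1;-0.25 0 -0.6 0 0 0 0.1")

```text
time: 26.8
tool_pos: [0.5524, 0.1481, 0.1564]
ee_rot: [2.496, 1.906, -0.0]
wrist_force: [-0.1, 0.4, 0.2]
width: 0.0509
grip_force: 0.0
```

```bash
python3 - <<'E'
from h import *
from station import ctrl
s=ctrl.sense();where(s)
for n in('wrist','side','scene'): grab(ctrl,n,n+'11')
u=np.array([np.cos(YB),np.sin(YB),0]);v=np.array([-u[1],u[0],0])
P=[P0-u*.059+[0,0,.064],P0-u*.059+[0,0,.05],P0+u*.045+[0,0,.064]]
for n in('wrist11','side11','scene11'): print(n,proj(load(n),P).round(1).tolist())
B,A,w=[cv2.imread(f'pics/{n}11.png') for n in('side','scene','wrist')]
r=lambda im,x,y,w=120,h=90:cv2.resize(im[y:y+h,x:x+w],(400,300),interpolation=cv2.INTER_CUBIC)
cv2.imwrite('pics/c11.png',np.vstack([np.hstack([r(A,290,140,100,75),r(B,180,220,160,120)]),np.hstack([cv2.resize(w[0:300,56:456],(400,300)),cv2.resize(A,(400,300))])]))
E
```

```text
t 26.80 fx -2.03 zn 200.22 th 0.0010 y 1.25 yaw 1.3046 roll 0.0009 F ub 0.4 vb 0.2 z 0.2 w 0.0509 g 0
wrist11 [[261.4, 182.5], [261.3, 179.0], [261.6, 68.0]]
side11 [[247.2, 245.9], [247.5, 250.4], [229.8, 281.2]]
scene11 [[320.3, 183.2], [319.9, 186.8], [350.3, 174.7]]
```

View pics/c11.png

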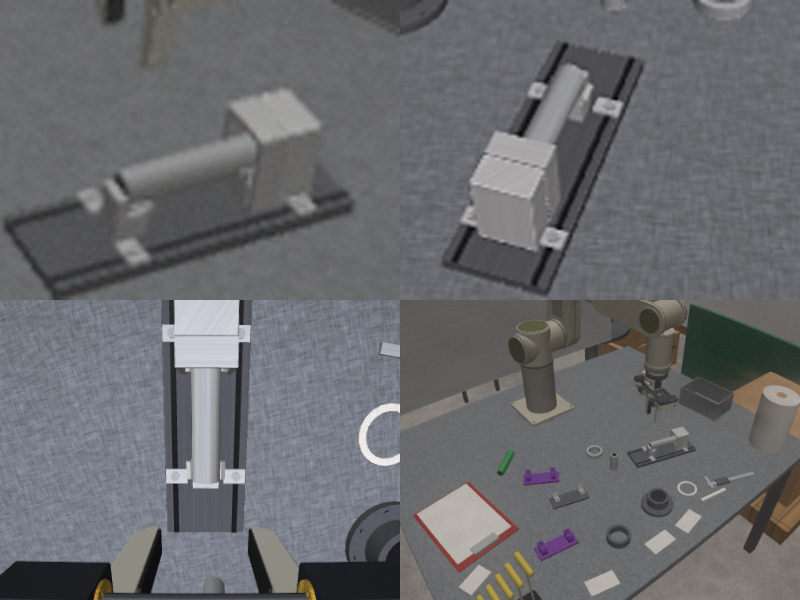

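The pictures show the sleeve lying level in both vees, with its left end behind the stop at scene crop (122,185) and its right end under the hood. The other parts have not moved and the gripper is clear.

```bash
python3 -c "
from station import ctrl
print(ctrl.sign_off())"
```

```text
the job is handed in; nothing more can be done
None
```

I loaded the sleeve in the holder, gripped between plunger and stop and level in both vees in the final pictures, released it and handed the job in at about 27 s; on a failed first grasp the fingers pressed the sleeve into its rest at about 37 N.

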